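Hold a freshly glued carton shut in a squeeze-grip bar clamp

TASK

The small carton has just been glued and must be kept pressed in the bar clamp. Slide it along the clamp bed, in line with the clamp, until you feel it seat square against the fixed jaw; then squeeze and release the two grip paddles again and again so that the moving jaw advances, without pushing the jaw itself by hand, until its spring-loaded pad meets the carton and is pressed in about half of its 10 mm travel. Never drive the pad right in (that crushes the carton), leave the other things on the desk alone, and finish while still holding the paddles squeezed, because the pressure is lost when they are let go.

Things in the scene. Friction and masses are not known exactly. Their poses are not given: they have to be found in the camera images.
- clamp: Bar clamp screwed to the desk: aluminium base plate 290x90 mm whose top (the bed) is 12 mm above the desk; grey housing 60 mm long, 70 mm wide, 62 mm high near one end, grey fixed jaw 70 mm wide, 62 mm high at the other. Origin on the desk under the middle of the housing; z up, x along the clamp from housing to fixed jaw, y across. The plate spans x = -60 to +230 mm.
- fixed_jaw (a point): Middle of the fixed jaw's flat face, 204 mm along x from the clamp's origin and 37 mm above the desk; the face looks back toward the housing. The carton is home when its end lies flat on this face.
- grip (a point): Point midway between the paddles, 110 mm above the desk, straight above the clamp's origin: pinch here, across the clamp. Outer width here: 59 mm at rest, about 29 mm at the stop; 2 to 14 N a side. A full squeeze drives the jaw about 12 mm (0.4 to 0.6 mm per mm of width, after up to 6 mm of jaw travel lost finding the next tooth); opening back to rest readies the next stroke.
- paddle_left: Black grip paddle on the clamp's +y side: flat upright bar 26 mm wide (along clamp x), 8 mm thick, rising from the housing to 138 mm above the desk. Origin on its hinge (axis along clamp x), 45 mm above the desk, 18 mm from the middle plane. At rest it leans outward (66 mm over both tops); it turns 0.24 rad inward to its stop. The two are linked and turn together; a spring reopens them.
- paddle_right: The same paddle on the -y side of the clamp.
- jaw_travel (a joint): Travel of the toothed steel bar with the moving jaw toward the fixed jaw, m: 0 fully back, 0.066 the end; starts at 0 to 0.014. At 0 the pad's front lies 66 mm along x from the clamp's origin. When the paddles open it stays put by friction (4 N), but if it was pressing it springs back until the pad is nearly relaxed.
- bar: Toothed steel bar with the grey moving jaw on it (14 mm thick along x, 50 mm wide, from 16 to 54 mm above the desk, middle 43 mm along x from this origin). Origin on the bar's axis, 31 mm above the desk; axes as the clamp's. Not to be pushed by hand.
- pad_press (a joint): How far the pad is pressed back toward its jaw, in m: 0 relaxed (a 10 mm gap shows between pad and jaw), 0.010 right in (gap closed). Its spring gives 2.5 N per mm.
- pad_front (a point): Middle of the pad's front face, 35 mm above the desk, looking toward the fixed jaw.
- pad: The spring-loaded rubber-faced pad of the moving jaw, 44 mm wide, 34 mm high, 6 mm thick, on two pins in front of the jaw. Its origin lies far behind it (use pad_front for where it is).
- carton: Small printed carton lying on the clamp bed between the jaws, 62 mm wide (its x), 88 mm long (its y), 45 mm high, about 0.13 kg. Origin at the centre of its underside. It starts lengthways along the clamp (its y along clamp x, a little askew), 12 to 28 mm short of the fixed jaw; when home its centre is 160 mm along x from the clamp's origin.
- glue_stick: White and red glue stick standing beyond the clamp, 28 mm round, 92 mm high; origin at the centre of its foot. Bystander.
- marker: Black marker pen lying to the left of the clamp, 137 mm long; origin under its middle. Bystander.
- eraser: Blue and white eraser, 19x42x12 mm, lying to the left; origin under its middle. Bystander.
Not all that is in view belongs to the job. Leave any red look-alike of the carton alone.

How it is judged:
By the outcome, as a careful person would: the job done as asked, in the order asked, and still so for the second after the job is handed in, while the arm keeps its last pose, push and grip.
It also fails if it takes over 58 s, if anything falls off the work surface, if the arm or the gripper's body presses on something with over 40 N, if the wrist force passes 120 N, or if a joint passes its speed limit or range.

ROBOT

A 7-joint arm with a two-finger parallel gripper is mounted at the origin on a cart in front of the work surface, level with it; the furniture and walls round the work are solid. World frame = base frame: x ahead of the robot, y to its left, z up, the work surface at z = 0. Lengths are in mm, angles in rad, forces in N, time in s.
With the tool pointing down it reaches from about 400 to 875 mm from the base axis. Payload 4.4 kg.
Tool frame: the origin (TCP) lies where the fingers leave the gripper's body, on its centre line; the fingertips stand 73 mm ahead of it and the grasp point (between the pads) lies 54 mm ahead of it; z points along the fingers, y is the line along which they close (so a half turn about z gives the same grasp; the last joint's range is limited). The gripper opens to 85 mm and grips with 20 to 120 N. Pads are 22 mm wide; open, the fingers measure 114 mm over their backs; the gripper's body (76 mm by 85 mm) begins 54 mm behind the grasp point. The pads swing forward as they close: fully open they stand 13 mm farther back than shut.
Start: joints at [1.08, 0.628, 0.038, 1.517, -0.027, 0.996, -0.02], TCP at [267.916, -592.231, 303.913] pointing down, gripper open.
Joint ranges: [-3.06, 3.06], [-0.37, 2.12], [-1.25, 1.32], [0.18, 2.47], [-1.1, 4.24], [0.23, 1.98], [-2.94, 2.94]. Speed limits (rad/s): [2.57, 2.57, 3.14, 3.14, 3.14, 3.14, 3.14].

INTERFACE

Orientations are given as [roll, pitch, yaw] about the fixed x, y, z axes, in that order (R = Rz(yaw) Ry(pitch) Rx(roll)).
In Python, from cell import ctrl gives the robot as it stands.
- The arm moves only by the tool send_rows, never from a script. Its argument "rows" is a list that holds one entry, the list of rows, each a list of 6 numbers: the shift along the tool's x, y, z in cm, then the turn, a rotation vector about the tool's x, y, z in rad. In form: [[[tx, ty, tz, wx, wy, wz], ...]]. A call has 1 to 10 rows; each row is the pose to reach, as a shift and turn from the pose commanded when the call began, along the tool's axes at that moment; what a row does not reach only later rows make up. A row lasts 1/10 s, in which the tool goes at most 50 mm and 8.59 degrees, less where a joint would pass 70% of its speed; a pose out of reach is approached as far as the arm can. A call with a gripper value outside its range is refused whole. "grip" is the closure in counts, from 0 (fully open) to 255 (shut), set as the call begins (left out, the last holds). The fingers move at their own pace and stop on an object; the grip force is fixed at half the most. Time passes only in rows, so rows that repeat a pose let the fingers close. It gives the time, the measured TCP pose, the force, the opening and the grip force at its end, in the units of the state.
- ctrl.read_state(): the state, without advancing time (a new reading comes with each control period).
- ctrl.get_image(name): name is "scene" or "top"; returns a dict with "pixels" (384x512x3 uint8, red, green, blue), "fx", "fy", "cx", "cy" (pixels), "D" ([k1, k2, p1, p2, k3] as OpenCV has them; the pictures are not rectified), "extrinsics" (4x4, takes a point from camera to world coordinates). Camera axes: x right, y up, looking along -z (the intrinsics and any distortion apply to the point x, -y, -z); pixel columns grow to the right and rows downward; lengths in mm; the calibration is good to about 2 mm. A picture is of the moment at which its call begins. There is no depth.
- ctrl.finish_job(): hands the job in; it is judged then, once.
The state is a dict: "clock": time; "qpos": joint angles; "qd": joint speeds; "tau": joint torques, N m; "eef_pos": TCP position; "tool_rot": TCP orientation; "force": force on the tool from outside, world axes, zero at the start; "torque": the same for the moment, N m; "width": finger opening in mm; "gripper_force": force on a finger pad.
Only numpy, scipy, OpenCV 4.12 (cv2) and the standard library are available. Lean on these libraries where they do the work, as an engineer would, in place of code of your own. Each camera call takes 0.05 s, during which the arm holds its last target. There are 200 camera calls.

## Working session

There is one attempt and no reset: what is moved stays moved. The work goes in short steps, Python scripts to look and compute and a tool call to move; the robot and the scene stay as the last step left them, time stands still between calls to the robot, and variables do not carry over. Pictures are saved under pics/ and viewed, at most 10 in all, crops included, and the job is handed in when it is done.

Besides the shell and the picture viewer there is one more tool, called after ">>>" in YAML: its name, and indented under it one key for each argument. send_rows: Moves the arm, as the interface text tells. Its arguments: {"type":"object","properties":{"rows":{"type":"array","items":{"type":"array","items":{"type":"array","items":{"type":"number"}}}},"grip":{"type":"number"}},"required":["rows"]}

```bash
mkdir -p pics; ls
python3 - <<'E'
from cell import ctrl
import cv2,numpy as np
s=ctrl.read_state();print(s['clock'],s['eef_pos'],s['tool_rot'],s['width'])
ims=[]
for n in("scene","top"):
    d=ctrl.get_image(n);np.save(f'pics/{n}0.npy',d,allow_pickle=True)
    cv2.imwrite(f'pics/{n}0.png',cv2.cvtColor(d['pixels'],cv2.COLOR_RGB2BGR))
    print(n,d['fx'],d['fy'],d['cx'],d['cy'],d['D'],np.round(d['extrinsics'],3).tolist())
E
```

```text
pics
0.0 [ 267.70014864 -591.76472961  302.97236843] [-3.13964619e+00  1.24152380e-05  4.24756403e-01] 85.19837082392417
scene 439.2899919599361 439.2899919599361 256.36136140148494 188.62434511737325 [0.01881496 0.         0.         0.         0.        ] [[-0.695, 0.406, -0.593, 68.165], [-0.718, -0.364, 0.593, 550.505], [0.025, 0.838, 0.545, 560.441], [0.0, 0.0, 0.0, 1.0]]
top 443.89607394199084 443.89607394199084 256.0817458386689 194.4077819531797 [-0.00635746  0.          0.          0.          0.        ] [[0.018, 0.98, -0.199, 384.619], [-1.0, 0.018, -0.005, 45.021], [-0.002, 0.199, 0.98, 1127.681], [0.0, 0.0, 0.0, 1.0]]
```

View pics/scene0.png

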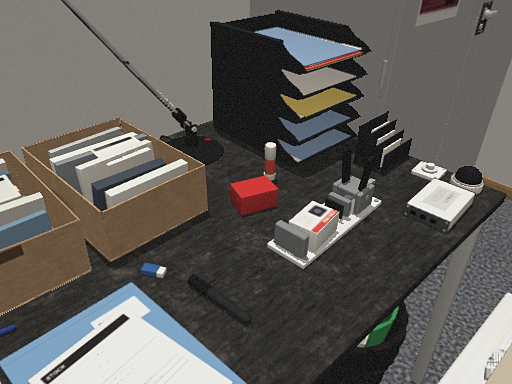

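View pics/top0.png

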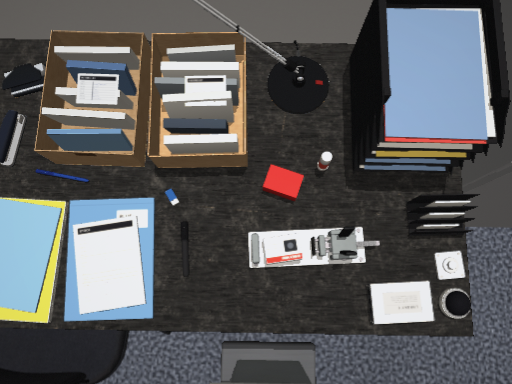

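The top view shows the clamp along row ~247, with the housing and paddles at about (343,245) and the fixed jaw at (255,248). Candidates for the carton are the white/red printed box on the bed at (283,247) and the red box at (283,183). The red one is the look-alike, so I choose the box on the bed. I'll check that in a close crop.

```bash
cat > h.py <<'E'
import numpy as np,cv2
def K(d): return np.array([[d['fx'],0,d['cx']],[0,d['fy'],d['cy']],[0,0,1.]])
def ray(d,px,z):
    p=cv2.undistortPoints(np.array(px,float).reshape(-1,1,2),K(d),np.array(d['D'])).reshape(-1,2)
    E=np.array(d['extrinsics']);v=np.c_[p[:,0],-p[:,1],-np.ones(len(p))]@E[:3,:3].T
    o=E[:3,3];return o+v*((z-o[2])/v[:,2])[:,None]
def proj(d,P):
    E=np.array(d['extrinsics']);c=(np.atleast_2d(P)-E[:3,3])@E[:3,:3]
    return cv2.projectPoints(c*[1,-1,-1],np.zeros(3),np.zeros(3),K(d),np.array(d['D']))[0].reshape(-1,2)
def load(n): return np.load(f'pics/{n}.npy',allow_pickle=True).item()
E
python3 - <<'E'
from h import *
for n,(a,b,c,e) in(('top0',(220,240,215,385)),('scene0',(140,270,260,390))):
    d=load(n);im=cv2.cvtColor(d['pixels'],cv2.COLOR_RGB2BGR)
    if n=='top0': a,b=215,280
    cr=im[a:b,c:e]; k=4 if n=='top0' else 4
    cv2.imwrite(f'pics/{n}c.png',cv2.resize(cr,None,fx=k,fy=k,interpolation=cv2.INTER_CUBIC))
d=load('top0');im=d['pixels']
g=im.min(2)
m=(g>175).astype(np.uint8);m[:215]=0;m[285:]=0;m[:,:240]=0;m[:,369:]=0
pts=np.argwhere(m)[:,::-1].astype(np.float32)
r=cv2.minAreaRect(pts);print(r);W=ray(d,cv2.boxPoints(r),12);print(W.round(1))
E
```

```text
((306.47283935546875, 246.92987060546875), (35.48359680175781, 115.77356719970703), 87.27368927001953)
[[ 514.1   70.    12. ]
 [ 533.2 -221.9   12. ]
 [ 444.6 -223.5   12. ]
 [ 425.9   63.9   12. ]]
```

View pics/top0c.png

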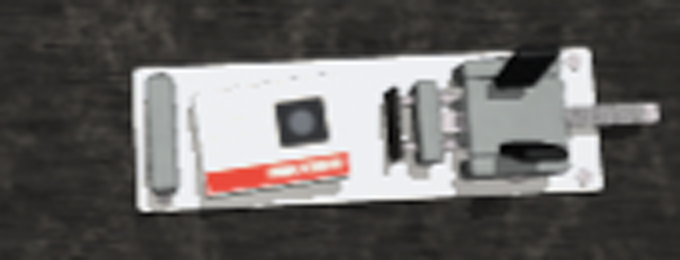

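View pics/scene0c.png

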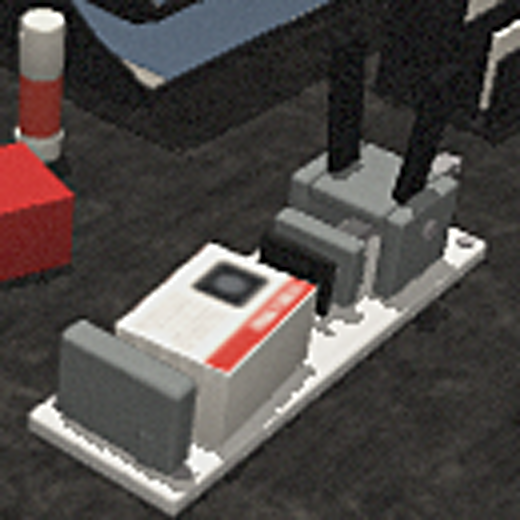

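The crops confirm the choice: the white printed carton with the red strip (top view about (283,247)) lies askew on the bed between the jaws. The pad is at about (312,246) and the paddles at about (343,233) and (349,253). The red box is the bystander.

```bash
cat >> h.py <<'E'
O=np.array([485.0,-162.7]);A=np.deg2rad(93.73)
U=np.array([np.cos(A),np.sin(A)]);V=np.array([-U[1],U[0]])
def cl(P): P=np.atleast_2d(P)[:,:2]-O; return np.c_[P@U,P@V]
def wr(x,y): return O+x*U+y*V
def delta(st,x,y,z,yaw=A):
    "shift in tool axes [cm] and rotvec from the pose in st to clamp point x,y with tcp height z"
    from scipy.spatial.transform import Rotation as R
    r0=R.from_euler('xyz',st['tool_rot']);r1=R.from_euler('xyz',[np.pi,0,yaw])
    p=np.r_[wr(x,y),z]-st['eef_pos']
    return np.round(r0.inv().apply(p)/10,2),np.round((r0.inv()*r1).as_rotvec(),3)
E
python3 - <<'E'
from h import *
d=load('top0')
f=lambda L:(np.array(L)+.5)/4-.5+[215,215]
print('carton top',cl(ray(d,f([(195,93),(207,195),(350,176),(340,72)]),57)).round(1))
print('fixed jaw face',cl(ray(d,f([(176,75),(178,188)]),74)).round(1),cl(ray(d,f([(176,75),(178,188)]),62)).round(1))
print('pad front',cl(ray(d,f([(386,90),(388,170)]),52)).round(1))
print('paddle tops',cl(ray(d,f([(496,82),(530,50),(500,147),(560,147)]),138)).round(1))
# carton: saturation red strip
im=d['pixels'].astype(int);m=((im[...,0]-im[...,1])>70).astype(np.uint8);m[:240]=0;m[275:]=0;m[:,:255]=0;m[:,310:]=0
r=cv2.minAreaRect(np.argwhere(m)[:,::-1].astype(np.float32));print('strip',cl(ray(d,cv2.boxPoints(r),57)).round(1))
from cell import ctrl
print(delta(ctrl.read_state(),138,0,240))
E
```

```text
carton top [[192.8 -22.8]
 [188.7  38.4]
 [102.7  31.2]
 [104.5 -31.3]]
fixed jaw face [[203.8 -32.3]
 [205.9  34.3]] [[203.7 -33.6]
 [205.8  33.7]]
pad front [[ 76.9 -19.7]
 [ 79.1  28.4]]
paddle tops [[ 26.2 -12.7]
 [  5.6 -29.7]
 [ 27.   23.4]
 [ -6.3  25. ]]
strip [[187.9  24.9]
 [104.5  17. ]
 [103.6  29.4]
 [186.8  37.2]]
(array([ 42.34, -43.05,   6.38]), array([-1.000e-03, -1.000e-03, -1.211e+00]))
```

>>> send_rows:
  rows:
    - [[42.28,-44.03,6.4,0,0,-1.302],[42.28,-44.03,6.4,0,0,-1.302],[42.28,-44.03,6.4,0,0,-1.302],[42.28,-44.03,6.4,0,0,-1.302],[42.28,-44.03,6.4,0,0,-1.302],[42.28,-44.03,6.4,0,0,-1.302],[42.28,-44.03,6.4,0,0,-1.302],[42.28,-44.03,6.4,0,0,-1.302],[42.28,-44.03,6.4,0,0,-1.302],[42.28,-44.03,6.4,0,0,-1.302]]
  grip: 0

```text
clock: 1.1
eef_pos: [434.1, -121.8, 251.5]
tool_rot: [3.142, -0.0, 1.728]
force: [1.0, -0.8, 0.3]
width: 85.4
gripper_force: 0.0
```

Run:
```python
from h import *
from cell import ctrl
s=ctrl.read_state();print(s['clock'],s['eef_pos'],s['tool_rot'],s['force'],cl(s['eef_pos']))
print(delta(s,147,4,240,A+.091))
```

```text
1.1 [ 434.10727537 -121.79683532  251.53119463] [ 3.14150362e+00 -2.24295874e-04  1.72844212e+00] [ 0.95048394 -0.82705136  0.30030507] [[44.12733556 48.12397071]]
(array([9.84, 5.34, 1.16]), array([ 0.   , -0.   ,  0.002]))
```

>>> send_rows:
  rows:
    - [[9.84,5.34,1.2,0,0,0],[9.84,5.34,1.2,0,0,0],[9.84,5.34,1.2,0,0,0],[9.84,5.34,1.2,0,0,0],[9.84,5.34,1.2,0,0,0]]

```text
clock: 1.6
eef_pos: [470.7, -19.3, 239.5]
tool_rot: [-3.14, 0.001, 1.726]
force: [-0.1, -1.1, 0.5]
width: 85.2
gripper_force: 0.0
```

Run:
```python
from h import *
from cell import ctrl
s=ctrl.read_state();print(s['clock'],s['eef_pos'],s['tool_rot'],s['qd'].round(3) if hasattr(s['qd'],'round') else s['qd'],cl(s['eef_pos']))
print(delta(s,147,4,90,A+.091))
```

```text
1.6 [470.73359772 -19.28868963 239.53340226] [-3.14002279e+00  9.16526509e-04  1.72581578e+00] [ 0.03  -0.009  0.011  0.006 -0.001  0.001 -0.002] [[144.03561916   4.90658657]]
(array([ 0.3 ,  0.14, 14.95]), array([-0.002,  0.001, -0.001]))
```

>>> send_rows:
  rows:
    - [[0.2,0.1,4,0,0,0],[0.2,0.1,8,0,0,0],[0.2,0.1,11,0,0,0],[0.2,0.1,13,0,0,0],[0.2,0.1,14.8,0,0,0],[0.2,0.1,14.8,0,0,0]]

```text
clock: 2.2
eef_pos: [470.4, -18.5, 90.2]
tool_rot: [-3.137, 0.001, 1.723]
force: [-0.7, -1.1, -0.7]
width: 85.5
gripper_force: 0.0
```

>>> send_rows:
  rows:
    - [[0,0,0,0,0,0],[0,0,0,0,0,0],[0,0,0,0,0,0],[0,0,0,0,0,0],[0,0,0,0,0,0],[0,0,0,0,0,0]]
  grip: 85

```text
clock: 2.8
eef_pos: [472.5, -16.6, 93.0]
tool_rot: [3.14, 0.001, 1.726]
force: [0.1, -1.1, 7.6]
width: 61.0
gripper_force: 66.0
```

Run:
```python
from h import *
from cell import ctrl
s=ctrl.read_state();print(s['clock'],s['eef_pos'],s['tool_rot'],s['force'],s['width'],s['gripper_force'],cl(s['eef_pos']))
d=ctrl.get_image('top');np.save('pics/t1.npy',d,allow_pickle=True)
d2=ctrl.get_image('scene');np.save('pics/s1.npy',d2,allow_pickle=True)
a=cv2.resize(d['pixels'][215:285,225:375],None,fx=4,fy=4,interpolation=cv2.INTER_CUBIC)
b=cv2.resize(d2['pixels'][150:270,250:400],None,fx=4,fy=4,interpolation=cv2.INTER_CUBIC)[:320]
cv2.imwrite('pics/c1.png',np.vstack([a,b])[...,::-1])
```

```text
2.8 [472.4963771  -16.62027975  92.97378055] [3.14018728e+00 1.20459168e-03 1.72564452e+00] [ 0.14172525 -1.11841629  7.56484792] 60.9549416528505 65.9548008441925 [[146.58369924   2.9739484 ]]
```

View pics/c1.png

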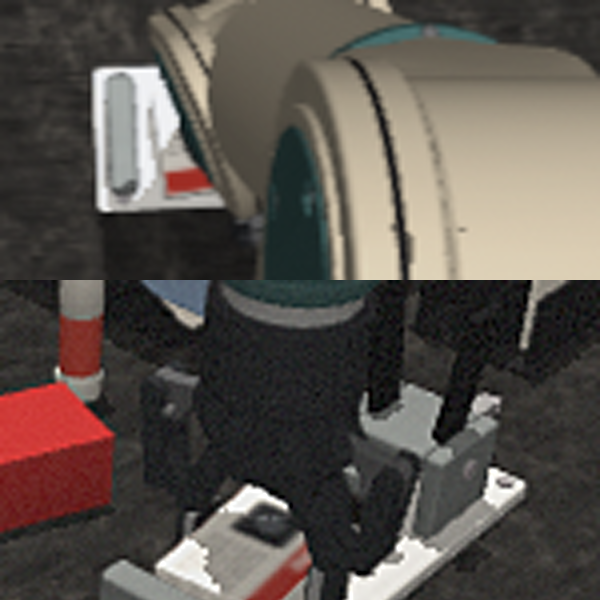

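The carton is gripped at 61 mm width (fingers either side in the scene view). Next I square it up and start sliding.

>>> send_rows:
  rows:
    - [[0.05,0.02,-0.05,0,0,0.02],[0.1,0.05,-0.1,0,0,0.04],[0.2,0.1,-0.1,0,0,0.06],[0.3,0.15,-0.1,0,0,0.08],[0.4,0.2,-0.1,0,0,0.09],[0.5,0.25,-0.1,0,0,0.09],[0.6,0.28,-0.1,0,0,0.09],[0.6,0.28,-0.1,0,0,0.09]]

```text
clock: 3.7
eef_pos: [473.9, -10.1, 93.0]
tool_rot: [-3.142, 0.001, 1.636]
force: [-2.0, -3.6, 4.9]
width: 61.0
gripper_force: 65.9
```

>>> send_rows:
  rows:
    - [[0.1,0,0,0,0,0],[0.2,0,0,0,0,0],[0.3,0,0,0,0,0],[0.4,0,0,0,0,0],[0.4,0,0,0,0,0]]

```text
clock: 4.2
eef_pos: [474.0, -5.6, 93.0]
tool_rot: [3.141, 0.0, 1.637]
force: [0.8, -2.5, 4.9]
width: 61.2
gripper_force: 65.8
```

Run:
```python
from h import *
from cell import ctrl
s=ctrl.read_state();print(s['eef_pos'],s['tool_rot'],s['force'],s['torque'],s['width'],cl(s['eef_pos']),A)
```

```text
[474.04024286  -5.64502083  92.96355355] [3.14076313e+00 3.47094948e-04 1.63656734e+00] [ 0.80972678 -2.4598222   4.90060459] [-0.60574276 -0.04458881 -0.01447578] 61.23298677055248 [[157.43527331   0.71935968]] 1.6358971078942852
```

>>> send_rows:
  rows:
    - [[0.05,0,0,0,0,0],[0.1,0,0,0,0,0],[0.15,0,0,0,0,0],[0.2,0,0,0,0,0],[0.2,0,0,0,0,0]]

```text
clock: 4.7
eef_pos: [474.0, -4.1, 93.0]
tool_rot: [3.141, 0.001, 1.636]
force: [1.4, -4.5, 5.2]
width: 61.6
gripper_force: 65.8
```

>>> send_rows:
  rows:
    - [[0.05,0,0,0,0,0],[0.1,0,0,0,0,0],[0.1,0,0,0,0,0]]

```text
clock: 5.0
eef_pos: [473.9, -4.0, 93.0]
tool_rot: [3.141, 0.002, 1.635]
force: [1.2, -7.1, 4.9]
width: 61.0
gripper_force: 65.8
```

>>> send_rows:
  rows:
    - [[0.1,0,0,0,0,0],[0.2,0,0,0,0,0],[0.3,0,0,0,0,0],[0.3,0,0,0,0,0],[0.3,0,0,0,0,0]]

```text
clock: 5.5
eef_pos: [473.7, -3.7, 93.0]
tool_rot: [3.142, 0.005, 1.631]
force: [0.5, -13.2, 4.9]
width: 61.4
gripper_force: 65.7
```

Run:
```python
from h import *
from cell import ctrl
s=ctrl.read_state();print(s['eef_pos'],s['tool_rot'],s['force'],s['torque'],cl(s['eef_pos']))
```

```text
[473.74228836  -3.66596934  93.02111564] [3.14156819 0.00483171 1.63084509] [  0.45544889 -13.20876582   4.87752972] [-2.26763934 -0.41901067 -0.27083987] [[159.42951593   0.88793621]]
```

Seated: the force rises to 13 N and motion stops at 159.4 mm. I release and rise.

>>> send_rows:
  rows:
    - [[-0.1,0,0,0,0,0],[-0.1,0,0,0,0,0],[-0.1,0,0,0,0,0],[-0.1,0,0,0,0,0],[-0.1,0,0,0,0,0],[-0.1,0,0,0,0,0]]
  grip: 0

```text
clock: 6.1
eef_pos: [473.3, -0.2, 92.7]
tool_rot: [-3.142, -0.0, 1.637]
force: [0.3, -0.6, 0.0]
width: 85.9
gripper_force: 0.0
```

>>> send_rows:
  rows:
    - [[0,0,-3,0,0,0],[0,0,-6,0,0,0],[0,0,-10,0,0,0],[0,0,-14,0,0,0],[0,0,-16,0,0,0],[-5,0,-16,0,0,0],[-10,0,-16,0,0,0],[-14,0,-16,0,0,0],[-16,0,-16,0,0,0],[-16,0,-16,0,0,0]]

```text
clock: 7.1
eef_pos: [483.3, -164.0, 252.5]
tool_rot: [-3.141, 0.002, 1.63]
force: [-0.6, 0.5, -0.3]
width: 85.6
gripper_force: 0.0
```

Run:
```python
from h import *
from cell import ctrl
s=ctrl.read_state();print(s['eef_pos'],s['tool_rot'],s['force'],cl(s['eef_pos']),delta(s,0,0,164))
d=ctrl.get_image('top');np.save('pics/t2.npy',d,allow_pickle=True)
d2=ctrl.get_image('scene');np.save('pics/s2.npy',d2,allow_pickle=True)
a=cv2.resize(d['pixels'][215:285,225:375],None,fx=4,fy=4,interpolation=cv2.INTER_CUBIC)
b=cv2.resize(d2['pixels'][170:250,250:400],None,fx=4,fy=4,interpolation=cv2.INTER_CUBIC)[:320]
cv2.imwrite('pics/c2.png',np.vstack([a,b])[...,::-1])
```

```text
[ 483.3222667  -164.03415639  252.5492595 ] [-3.14128815e+00  1.63354469e-03  1.63036982e+00] [-0.60684428  0.49374224 -0.34647342] [[-1.22218562  1.76097264]] (array([0.14, 0.18, 8.85]), array([-0.   ,  0.002, -0.006]))
```

View pics/c2.png

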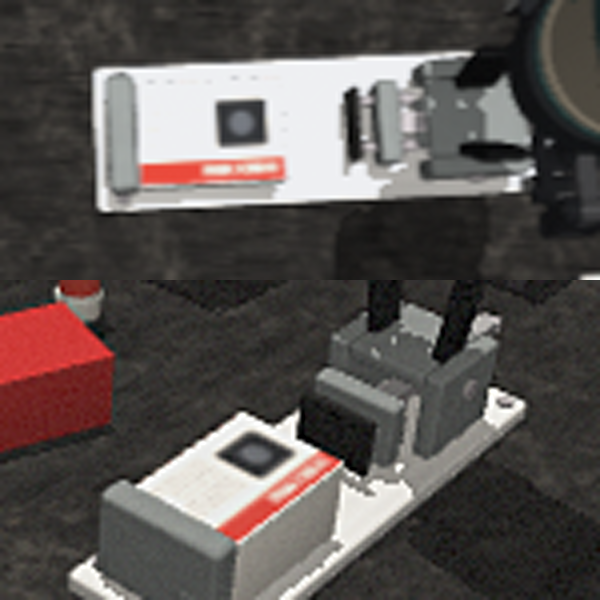

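The carton is flush and square on the fixed jaw (top crop, edge at about (138,130)). The gripper is above the housing. I descend over the paddles.

>>> send_rows:
  rows:
    - [[0.14,0.18,3,0,0,-0.005],[0.14,0.18,6,0,0,-0.005],[0.14,0.18,8,0,0,-0.005],[0.14,0.18,9.2,0,0,-0.005],[0.14,0.18,9.2,0,0,-0.005],[0.14,0.18,9.2,0,0,-0.005]]

```text
clock: 7.8
eef_pos: [486.0, -157.8, 161.3]
tool_rot: [3.141, -0.0, 1.643]
force: [0.2, -0.6, 0.2]
width: 85.7
gripper_force: 0.0
```

>>> send_rows:
  rows:
    - [[0,0,0,0,0,0],[0,0,0,0,0,0],[0,0,0,0,0,0],[0,0,0,0,0,0],[0,0,0,0,0,0]]
  grip: 85

```text
clock: 8.3
eef_pos: [485.6, -158.8, 161.2]
tool_rot: [3.141, 0.0, 1.642]
force: [-1.8, 0.3, 3.2]
width: 57.1
gripper_force: 2.6
```

Run:
```python
from h import *
from cell import ctrl
s=ctrl.read_state();print(s['clock'],s['eef_pos'],s['tool_rot'],s['force'],cl(s['eef_pos']),s['width'],s['gripper_force'])
```

```text
8.3 [ 485.61495326 -158.82714872  161.15715118] [3.14110048e+00 3.42804025e-04 1.64150642e+00] [-1.79781468  0.29047131  3.18861853] [[ 3.82464172 -0.86559819]] 57.11643415813831 2.6060336868977174
```

>>> send_rows:
  rows:
    - [[-0.3,0,0,0,0,0],[-0.3,0,0,0,0,0],[-0.3,0,0,0,0,0],[-0.3,0,0,0,0,0]]
  grip: 65

```text
clock: 8.7
eef_pos: [485.8, -161.7, 160.7]
tool_rot: [3.142, -0.0, 1.642]
force: [-0.2, 0.2, -1.0]
width: 63.7
gripper_force: 1.3
```

>>> send_rows:
  rows:
    - [[0,0,0,0,0,0],[0,0,0,0,0,0],[0,0,0,0,0,0],[0,0,0,0,0,0],[0,0,0,0,0,0],[0,0,0,0,0,0],[0,0,0,0,0,0]]
  grip: 168

```text
clock: 9.4
eef_pos: [485.7, -161.9, 161.8]
tool_rot: [3.141, 0.001, 1.641]
force: [-3.1, 1.1, 11.1]
width: 30.2
gripper_force: 39.9
```

```bash
cat > look.py <<'E'
from h import *
from cell import ctrl
import sys
s=ctrl.read_state();print(s['clock'],s['eef_pos'].round(1),s['force'].round(1),cl(s['eef_pos']).round(1),round(s['width'],1),round(s['gripper_force'],1))
n=sys.argv[1]
d=ctrl.get_image('top');np.save(f'pics/t{n}.npy',d,allow_pickle=True)
d2=ctrl.get_image('scene');np.save(f'pics/s{n}.npy',d2,allow_pickle=True)
a=cv2.resize(d['pixels'][225:275,240:340],None,fx=6,fy=6,interpolation=cv2.INTER_CUBIC)
b=cv2.resize(d2['pixels'][170:220,300:400],None,fx=6,fy=6,interpolation=cv2.INTER_CUBIC)
cv2.imwrite(f'pics/c{n}.png',np.vstack([a,b])[...,::-1])
# profile along clamp x at y=+-10, pad/jaw top height, brightness
for z,y in((52,0),(52,12),(52,-12)):
    xs=np.arange(60,135,2.5);p=proj(d,[[*wr(x,y),z] for x in xs]).astype(np.float32)
    v=cv2.remap(d['pixels'],p[:,0].reshape(1,-1),p[:,1].reshape(1,-1),cv2.INTER_LINEAR).mean(2)[0]
    print(y,' '.join(f'{x:.0f}:{i:.0f}' for x,i in zip(xs,v)))
E
python3 look.py 3
```

```text
9.4 [ 485.7 -161.9  161.8] [-3.1  1.1 11.1] [[ 0.8 -0.8]] 30.2 39.9
0 60:156 62:162 65:166 68:164 70:137 72:81 75:94 78:185 80:209 82:136 85:55 88:26 90:70 92:136 95:207 98:237 100:240 102:240 105:240 108:240 110:240 112:240 115:239 118:239 120:240 122:238 125:217 128:137 130:60 132:62
12 60:157 62:166 65:167 68:167 70:134 72:88 75:109 78:149 80:169 82:118 85:46 88:22 90:57 92:145 95:191 98:230 100:240 102:240 105:240 108:240 110:240 112:240 115:237 118:237 120:239 122:240 125:240 128:231 130:216 132:209
-12 60:156 62:161 65:165 68:163 70:128 72:122 75:164 78:186 80:168 82:105 85:36 88:25 90:62 92:145 95:224 98:240 100:240 102:240 105:240 108:240 110:240 112:240 115:240 118:240 120:240 122:240 125:213 128:125 130:62 132:57
```

View pics/c3.png

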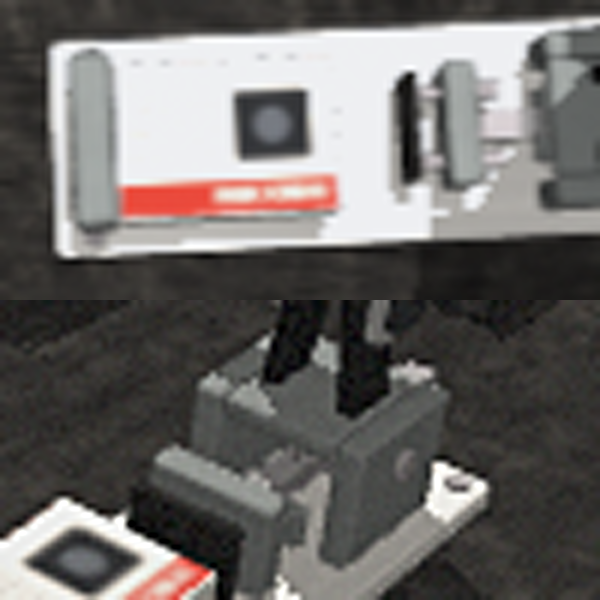

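The jaw advances on the squeeze: the pad front is now about 91 mm along the clamp, and the 10 mm gap is visible in the top crop at (430,120). I repeat the strokes.

>>> send_rows:
  rows:
    - [[0,0,0,0,0,0],[0,0,0,0,0,0],[0,0,0,0,0,0],[0,0,0,0,0,0],[0,0,0,0,0,0],[0,0,0,0,0,0]]
  grip: 65

```text
clock: 10.1
eef_pos: [485.8, -161.6, 160.6]
tool_rot: [3.142, -0.0, 1.642]
force: [0.6, -0.8, -2.3]
width: 63.6
gripper_force: 1.3
```

>>> send_rows:
  rows:
    - [[0,0,0,0,0,0],[0,0,0,0,0,0],[0,0,0,0,0,0],[0,0,0,0,0,0],[0,0,0,0,0,0],[0,0,0,0,0,0],[0,0,0,0,0,0]]
  grip: 162

```text
clock: 10.8
eef_pos: [485.8, -161.7, 161.7]
tool_rot: [3.141, 0.001, 1.642]
force: [-2.7, 0.8, 8.2]
width: 31.7
gripper_force: 15.5
```

```bash
cat > m.py <<'E'
from h import *
def meas(d):
    "pad front x, pad back x, jaw front x along clamp (top view, height 50), medians over y"
    xs=np.arange(60,135,.5);out=[]
    for y in range(-14,15,4):
        p=proj(d,[[*wr(x,y),52] for x in xs]).astype(np.float32)
        v=cv2.remap(d['pixels'],p[:,0].reshape(1,-1),p[:,1].reshape(1,-1),cv2.INTER_LINEAR).mean(2)[0]
        lim=xs<123; i=np.argmin(np.where(lim,v,999)); f=i
        while f<len(v)-1 and v[f]<130:f+=1
        b=i
        while b>0 and v[b]<80:b-=1
        out.append((xs[b],xs[i],xs[f]))
    return np.median(out,0)
if __name__=='__main__':
    import sys
    from cell import ctrl
    if len(sys.argv)>1:
        for n in sys.argv[1:]: print(n,meas(load(n)))
    s=ctrl.read_state();print(s['clock'],s['force'].round(1),cl(s['eef_pos']).round(1),round(s['width'],1),round(s['gripper_force'],1))
    d=ctrl.get_image('top');np.save(f"pics/k{s['clock']:.1f}.npy",d,allow_pickle=True);print(meas(d))
E
python3 m.py t0 t2 t3
```

```text
Traceback (most recent call last):
  File "m.py", line 18, in <module>
    for n in sys.argv[1:]: print(n,meas(load(n)))
                                        ~~~~^^^
  File "h.py", line 10, in load
    def load(n): return np.load(f'pics/{n}.npy',allow_pickle=True).item()
                        ~~~~~~~^^^^^^^^^^^^^^^^^^^^^^^^^^^^^^^^^^^
FileNotFoundError: [Errno 2] No such file or directory: 'pics/t0.npy'
```

```bash
python3 m.py top0 t2 t3
```

```text
top0 [70.5  75.75 80.  ]
t2 [70.5  75.75 80.  ]
t3 [83.5 88.  92.5]
10.8 [-2.7  0.8  8.2] [[ 0.9 -0.9]] 31.7 15.5
[ 95.    99.75 103.5 ]
```

>>> send_rows:
  rows:
    - [[0,0,0,0,0,0],[0,0,0,0,0,0],[0,0,0,0,0,0],[0,0,0,0,0,0],[0,0,0,0,0,0],[0,0,0,0,0,0]]
  grip: 65

```text
clock: 11.45
eef_pos: [485.8, -161.6, 160.6]
tool_rot: [-3.142, -0.0, 1.642]
force: [0.6, -0.4, -1.9]
width: 63.5
gripper_force: 1.2
```

>>> send_rows:
  rows:
    - [[0,0,0,0,0,0],[0,0,0,0,0,0],[0,0,0,0,0,0],[0,0,0,0,0,0],[0,0,0,0,0,0],[0,0,0,0,0,0]]
  grip: 135

```text
clock: 12.05
eef_pos: [485.8, -161.7, 161.2]
tool_rot: [3.141, 0.0, 1.642]
force: [-0.3, -0.5, 6.0]
width: 40.6
gripper_force: 4.4
```

```bash
python3 m.py
```

```text
12.05 [-0.3 -0.5  6. ] [[ 0.9 -0.9]] 40.6 4.4
[101.5 106.  110. ]
```

>>> send_rows:
  rows:
    - [[0,0,0,0,0,0],[0,0,0,0,0,0],[0,0,0,0,0,0],[0,0,0,0,0,0]]
  grip: 150

```text
clock: 12.5
eef_pos: [485.8, -161.8, 161.3]
tool_rot: [3.141, 0.001, 1.642]
force: [-1.4, 0.5, 6.8]
width: 35.0
gripper_force: 4.2
```

```bash
python3 m.py
```

```text
12.5 [-1.4  0.5  6.8] [[ 0.9 -0.9]] 35.0 4.2
[105.   109.25 113.5 ]
```

>>> send_rows:
  rows:
    - [[0,0,0,0,0,0],[0,0,0,0,0,0],[0,0,0,0,0,0],[0,0,0,0,0,0]]
  grip: 158

```text
clock: 12.95
eef_pos: [485.8, -161.8, 161.4]
tool_rot: [3.141, 0.001, 1.642]
force: [-1.0, 0.4, 6.2]
width: 32.6
gripper_force: 4.5
```

```bash
python3 m.py
```

```text
12.95 [-1.   0.4  6.2] [[ 0.9 -0.9]] 32.6 4.5
[107.   110.75 114.5 ]
```

>>> send_rows:
  rows:
    - [[0,0,0,0,0,0],[0,0,0,0,0,0],[0,0,0,0,0,0],[0,0,0,0,0,0],[0,0,0,0,0,0],[0,0,0,0,0,0]]
  grip: 65

```text
clock: 13.6
eef_pos: [485.8, -161.6, 160.7]
tool_rot: [-3.142, -0.0, 1.642]
force: [1.0, -0.9, -1.9]
width: 63.5
gripper_force: 1.2
```

>>> send_rows:
  rows:
    - [[0,0,0,0,0,0],[0,0,0,0,0,0],[0,0,0,0,0,0],[0,0,0,0,0,0],[0,0,0,0,0,0]]
  grip: 100

```text
clock: 14.1
eef_pos: [485.8, -161.7, 161.0]
tool_rot: [3.141, 0.0, 1.642]
force: [0.2, 0.0, 3.2]
width: 51.8
gripper_force: 2.5
```

```bash
python3 m.py
```

```text
14.1 [0.2 0.  3.2] [[ 0.9 -0.8]] 51.8 2.5
[108.5  112.25 115.5 ]
```

```bash
cat > j.py <<'E'
from m import *
import glob
def strip(d):
    xs=np.arange(55,130,.25);ys=np.arange(-27,28,1.)
    g=np.array([[*wr(x,y),54] for y in ys for x in xs]);p=proj(d,g).astype(np.float32).reshape(len(ys),len(xs),2)
    return cv2.remap(d['pixels'],p[...,0],p[...,1],cv2.INTER_LINEAR)
def shift(d,ref,a=80,b=99):
    S=strip(ref);T=S[:,int((a-55)*4):int((b-55)*4)]
    r=cv2.matchTemplate(strip(d),T,cv2.TM_CCOEFF_NORMED)[0];i=r.argmax();return i/4+55-a,round(float(r[i]),3)
if __name__=='__main__':
    from cell import ctrl
    s=ctrl.read_state();print(s['clock'],s['force'].round(1),round(s['width'],1),round(s['gripper_force'],2))
    d=ctrl.get_image('top');np.save(f"pics/k{s['clock']:.2f}.npy",d,allow_pickle=True)
    ref=load('k12.9')if glob.glob('pics/k12.9.npy') else load('k13.0')
    L=sorted(glob.glob('pics/k*.npy'),key=lambda f:float(f[6:-4]))
    for f in L[-6:]:
        e=np.load(f,allow_pickle=True).item();print(f,meas(e),'jaw',shift(e,ref),'pad',shift(e,ref,104,114))
E
ls pics/k*; python3 j.py
```

```text
pics/k10.8.npy
pics/k12.1.npy
pics/k12.5.npy
pics/k12.9.npy
pics/k14.1.npy
14.15 [-0.9  0.4  3.8] 51.8 2.42
pics/k10.8.npy [ 95.    99.75 103.5 ] jaw (np.float64(-11.5), 0.966) pad (np.float64(-11.5), 0.987)
pics/k12.1.npy [101.5 106.  110. ] jaw (np.float64(-5.0), 0.964) pad (np.float64(-5.0), 0.993)
pics/k12.5.npy [105.   109.25 113.5 ] jaw (np.float64(-1.75), 0.973) pad (np.float64(-1.75), 0.991)
pics/k12.9.npy [107.   110.75 114.5 ] jaw (np.float64(0.0), 1.0) pad (np.float64(0.0), 1.0)
pics/k14.1.npy [108.5  112.25 115.5 ] jaw (np.float64(1.5), 0.965) pad (np.float64(1.25), 0.976)
pics/k14.15.npy [108.5  112.25 115.5 ] jaw (np.float64(1.5), 0.965) pad (np.float64(1.25), 0.976)
```

>>> send_rows:
  rows:
    - [[0,0,0,0,0,0],[0,0,0,0,0,0],[0,0,0,0,0,0],[0,0,0,0,0,0]]
  grip: 107

```text
clock: 14.6
eef_pos: [485.8, -161.7, 160.8]
tool_rot: [3.142, 0.0, 1.642]
force: [-0.3, 0.1, 3.7]
width: 49.3
gripper_force: 2.4
```

```bash
python3 j.py
```

```text
14.6 [-0.3  0.1  3.7] 49.3 2.4
pics/k12.1.npy [101.5 106.  110. ] jaw (np.float64(-5.0), 0.964) pad (np.float64(-5.0), 0.993)
pics/k12.5.npy [105.   109.25 113.5 ] jaw (np.float64(-1.75), 0.973) pad (np.float64(-1.75), 0.991)
pics/k12.9.npy [107.   110.75 114.5 ] jaw (np.float64(0.0), 1.0) pad (np.float64(0.0), 1.0)
pics/k14.1.npy [108.5  112.25 115.5 ] jaw (np.float64(1.5), 0.965) pad (np.float64(1.25), 0.976)
pics/k14.15.npy [108.5  112.25 115.5 ] jaw (np.float64(1.5), 0.965) pad (np.float64(1.25), 0.976)
pics/k14.60.npy [109.   112.75 116.  ] jaw (np.float64(2.25), 0.985) pad (np.float64(2.0), 0.99)
```

>>> send_rows:
  rows:
    - [[0,0,0,0,0,0],[0,0,0,0,0,0],[0,0,0,0,0,0],[0,0,0,0,0,0]]
  grip: 117

```text
clock: 15.05
eef_pos: [485.8, -161.7, 160.8]
tool_rot: [3.141, 0.0, 1.642]
force: [-0.1, -0.9, 2.9]
width: 46.5
gripper_force: 3.0
```

```bash
python3 j.py|sed -n '1p;$p'
```

```text
15.05 [-0.1 -0.9  2.9] 46.5 3.05
pics/k15.05.npy [110.5 113.  116. ] jaw (np.float64(3.5), 0.96) pad (np.float64(2.5), 0.958)
```

>>> send_rows:
  rows:
    - [[0,0,0,0,0,0],[0,0,0,0,0,0],[0,0,0,0,0,0],[0,0,0,0,0,0]]
  grip: 124

```text
clock: 15.5
eef_pos: [485.8, -161.7, 160.8]
tool_rot: [3.141, 0.0, 1.642]
force: [0.1, -0.6, 5.0]
width: 44.0
gripper_force: 3.9
```

```bash
python3 j.py|sed -n '1p;$p'
```

```text
15.5 [ 0.1 -0.6  5. ] 44.0 3.85
pics/k15.50.npy [111.25 113.   116.  ] jaw (np.float64(4.5), 0.972) pad (np.float64(2.75), 0.933)
```

>>> send_rows:
  rows:
    - [[0,0,0,0,0,0],[0,0,0,0,0,0],[0,0,0,0,0,0],[0,0,0,0,0,0]]
  grip: 135

```text
clock: 15.95
eef_pos: [485.8, -161.7, 161.0]
tool_rot: [3.141, 0.0, 1.642]
force: [-0.9, -0.8, 6.4]
width: 40.5
gripper_force: 5.7
```

```bash
python3 j.py|sed -n '1p;$p'
```

```text
15.95 [-0.9 -0.8  6.4] 40.5 5.67
pics/k15.95.npy [112.5  113.75 116.  ] jaw (np.float64(6.5), 0.955) pad (np.float64(3.5), 0.89)
```

>>> send_rows:
  rows:
    - [[0,0,0,0,0,0],[0,0,0,0,0,0],[0,0,0,0,0,0],[0,0,0,0,0,0],[0,0,0,0,0,0]]
  grip: 140

```text
clock: 16.5
eef_pos: [485.8, -161.7, 161.1]
tool_rot: [3.141, 0.0, 1.642]
force: [-1.0, 0.1, 8.9]
width: 38.7
gripper_force: 7.1
```

```bash
python3 j.py|sed -n '1p;$p'; python3 look.py 9 >/dev/null
```

```text
16.5 [-1.   0.1  8.9] 38.7 7.13
pics/k16.50.npy [112.5  114.25 116.25] jaw (np.float64(7.25), 0.965) pad (np.float64(3.25), 0.874)
```

View pics/c9.png

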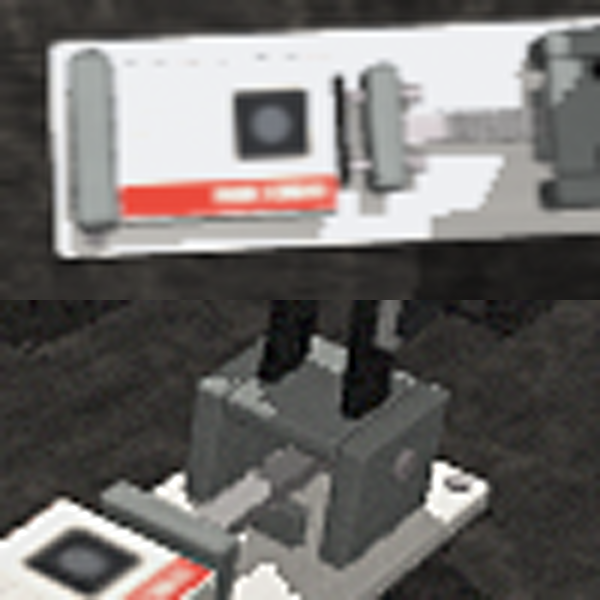

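The top crop shows the pad at about (342,130) against the carton and the jaw at (380,125). The gap is still more than half open. The pad's front face biased my first contact estimate. The pad back edge and the paddle force both put contact later, so the press is only about 2 mm. I go on in small steps.

>>> send_rows:
  rows:
    - [[0,0,0,0,0,0],[0,0,0,0,0,0],[0,0,0,0,0,0],[0,0,0,0,0,0],[0,0,0,0,0,0]]
  grip: 146

```text
clock: 17.15
eef_pos: [485.8, -161.7, 161.3]
tool_rot: [3.141, 0.0, 1.642]
force: [-1.0, -0.8, 9.6]
width: 36.8
gripper_force: 8.7
```

```bash
python3 j.py|sed -n '1p;$p'
python3 - <<'E'
from j import *
r=load('k12.9')
for f in sorted(glob.glob('pics/k*.npy'),key=lambda f:float(f[6:-4])):
    e=np.load(f,allow_pickle=True).item()
    S=strip(e).mean(2)[12:44].mean(0); i=int((shift(e,r)[0]+92-55)*4)
    j=shift(e,r)[0]; print(f[6:-4],j,'back-edge win',shift(e,r,103,109),'prof',S[i:i+100:4].round().astype(int))
E
```

```text
17.15 [-1.  -0.8  9.6] 36.8 8.67
pics/k17.15.npy [112.25 114.25 116.25] jaw (np.float64(8.25), 0.955) pad (np.float64(3.25), 0.849)
10.8 -11.5 back-edge win (np.float64(-11.75), 0.985) prof [158 145 125 106  91  87 102 127 148 167 184 188 175 155 121  83  54  39
  31  27  30  53  90 131 169]
12.1 -5.0 back-edge win (np.float64(-5.0), 0.989) prof [158 144 125 105  95 101 116 138 161 178 188 191 179 155 125  87  53  37
  30  28  36  61  97 132 166]
12.5 -1.75 back-edge win (np.float64(-2.0), 0.989) prof [159 147 128 108  92  89 103 127 148 167 185 189 177 158 125  89  59  41
  31  27  33  59  97 135 169]
12.9 0.0 back-edge win (np.float64(0.0), 1.0) prof [160 148 129 109  95  95 106 128 146 161 177 185 176 158 130  91  56  39
  30  28  35  61 104 148 185]
14.1 1.5 back-edge win (np.float64(2.0), 0.959) prof [159 146 128 107  91  91 111 134 152 163 171 173 166 148 124  93  60  38
  30  28  40  76 129 179 213]
14.15 1.5 back-edge win (np.float64(2.0), 0.958) prof [159 146 128 107  91  91 111 134 152 163 171 173 166 148 124  93  60  38
  30  28  40  76 129 179 213]
14.60 2.25 back-edge wi
[... 220 characters left out ...]
 154 177 194 195 185 163 130  93  62  41
  38  58 105 162 203 224 235]
15.50 4.5 back-edge win (np.float64(4.5), 0.983) prof [159 145 127 106  92  97 115 138 163 184 195 197 184 160 128  88  54  44
  61 107 162 203 224 235 239]
15.95 6.5 back-edge win (np.float64(5.5), 0.954) prof [158 145 127 106  92  95 114 136 157 174 180 172 156 128  95  68  63  95
 151 197 220 233 239 240 240]
16.50 7.25 back-edge win (np.float64(5.5), 0.912) prof [161 150 132 113 103 106 117 136 153 161 158 146 125  98  73  62  84 136
 188 216 231 238 240 240 239]
17.15 8.25 back-edge win (np.float64(5.5), 0.895) prof [161 149 132 112  95  91 108 131 147 148 139 117  90  67  60  84 136 187
 216 231 238 240 240 239 237]
```

>>> send_rows:
  rows:
    - [[0,0,0,0,0,0],[0,0,0,0,0,0],[0,0,0,0,0,0],[0,0,0,0,0,0],[0,0,0,0,0,0]]
  grip: 156

```text
clock: 17.7
eef_pos: [485.8, -161.6, 161.6]
tool_rot: [3.141, 0.001, 1.642]
force: [-3.3, -0.5, 12.7]
width: 33.1
gripper_force: 11.2
```

```bash
python3 j.py|sed -n '1p;$p'
```

```text
17.7 [-3.3 -0.5 12.7] 33.1 11.17
pics/k17.70.npy [111.5  114.   116.25] jaw (np.float64(10.0), 0.973) pad (np.float64(-3.25), 0.776)
```

>>> send_rows:
  rows:
    - [[0,0,0,0,0,0],[0,0,0,0,0,0],[0,0,0,0,0,0],[0,0,0,0,0,0],[0,0,0,0,0,0],[0,0,0,0,0,0],[0,0,0,0,0,0]]
  grip: 157

```text
clock: 18.45
eef_pos: [485.8, -161.7, 161.6]
tool_rot: [3.141, 0.001, 1.642]
force: [-2.1, 0.2, 12.1]
width: 33.4
gripper_force: 12.4
```

```bash
python3 j.py|sed -n '1p;$p'; python3 look.py 10 >/dev/null
```

```text
18.45 [-2.1  0.2 12.1] 33.4 12.43
pics/k18.45.npy [111.5  113.75 116.25] jaw (np.float64(10.0), 0.973) pad (np.float64(-3.25), 0.776)
```

View pics/c10.png

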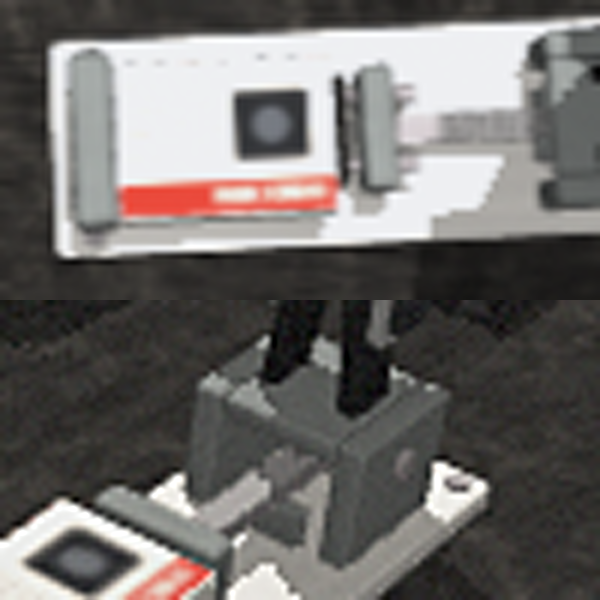

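The gap between pad (350,130) and jaw (360,130) is about half closed, the carton is square on the fixed jaw, and the paddles are held squeezed. I hand the job in.

```bash
python3 -c "
from cell import ctrl
print(ctrl.finish_job())"
```

```text
the job is handed in; nothing more can be done
None
```

The job is handed in at about 18.5 s: the carton is seated square on the fixed jaw, the pad is pressed in an estimated 4.5 to 5 mm of its 10 mm (from camera and paddle force), and the paddles are still held squeezed.

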